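# Lock the lower platen with the deep T-key

## Task

Lock the press's lower platen to its bed: take the long T-key out of its stand, lower it down the deep shaft of the lock tower and feel, with light pressure, for the angle at which its socket drops fully onto the square stem at the bottom. Then turn it clockwise until the latch arm at the tower's foot is against its stop over the platen's lug, gently and with the key only. Leave the key standing on the stem, let go of it, and leave everything else alone.

Things in the scene. Friction and masses are not known exactly. Their poses are not given: they have to be found in the camera images.
- key_bar (a point): Centre of the cross bar of the long T-key: plain steel, about 350 g, 173 mm tall (the short key is 108 mm), upright in its stand at the start. Bar 100 mm long (along this x axis; z points up the key), 16 mm wide and high, flat-sided; grip it across its middle from above. The bar's centre is 165 mm above the key's lower end. Below it a round shank 12 mm thick
- key_foot (a point): Centre of the key's lower end. The head is 35 mm across and 34 mm tall, open below: a square socket 20 mm wide and 20 mm deep, its flats parallel and square to the bar. A guide collar 34 mm across sits on the shank 68 to 80 mm above the lower end
- key_roof (a point): centre of the socket's roof, 20 mm above the key's lower end; when the key is fully down on the stem it meets stem_top
- stand_a: the stand that holds the long key, wherever it stands: wooden foot 80 x 80 x 8 mm with a black tube, 41 mm inside, rim 50 mm above the table; origin under its centre. The key rests on the foot's top, 8 mm above the table, so must be lifted at least 45 mm to clear the rim
- stand_b: the same kind of stand, holding the short key; origin under its centre
- bed: Fixed steel bed plate 170 x 330 x 10 mm with the lock tower and the platen on it. Origin on the table under the tower's axis, z up; the platen (150 x 130 mm, black pad) lies 130 to 260 mm from that axis along the bed's +y; nothing on it but the tower is higher than 45 mm. Keep the key's push on it, its stem and latch well under 45 N; about 5 N is enough for feeling
- shaft_mouth (a point): centre of the tower's open top, 125 mm above the table. The shaft is round and upright, 39 mm across, and flares to about 58 mm in the top 17 mm; the tower is 55 mm across outside, 75 mm at the top. Axes are the bed's
- stem_top (a point): Centre of the top of the square stem at the bottom of the shaft, 46 mm above the table, 79 mm below the mouth. Stem 18 mm square, 22 mm tall, top edges bevelled about 1 mm. The axes are the bed's and do not show the stem's angle, which is not known (see latch). A key out of line stands on the stem's top, 20 mm higher than when fully down, and drops over it when within about 0.1 rad
- latch (a joint): Latch arm's angle, rad: starts 0 to 0.15 (open), grows clockwise from above, stop at 0.8 (locked). Turned only by the stem, friction about 0.1 N m, stays where left; never push it by hand. The stem has play of 0.65 rad either way on the latch before it carries it; where in the play it starts is unknown. At mid-play with latch 0 the stem's flats are parallel to the bed's x, y
- latch_tip (a point): Top of the round end of the latch arm, 105 mm from the tower's axis, 24 mm above the table. The stem drives the latch through a torsion spring (0.8 N m per rad): the key leads the latch by about 0.1 rad, and at the stop the key's turning moment climbs steadily past 0.2 N m; stop there, since by 0.4 N m the key is overloaded. In the play itself the moment is about 0.05 N m
- short_key: short T-key: same shape as the long one but only 108 mm tall, bar 70 mm; does not belong to this lock, stands in the other stand; origin at the centre of its underside
- spool_a: thread spool, 42 mm across, 55 mm tall, standing (bystander); origin at the centre of its underside
- spool_b: thread spool, 42 mm across, 55 mm tall, standing (bystander); origin at the centre of its underside
- tape: roll of tape lying flat, 90 mm across, 25 mm high (bystander); origin at the centre of its underside
- pliers: pliers lying flat, about 140 mm long (bystander); origin at the centre of its underside
- iron: round hand steamer, 88 mm across, 122 mm tall (bystander); origin at the centre of its underside
- glue: small bottle, 44 mm across, 100 mm tall (bystander); origin at the centre of its underside
- rivets: low jar, 56 mm across, 50 mm tall (bystander); origin at the centre of its underside

How it is judged:
By the outcome, as a careful person would: the job done as asked, in the order asked, and still so for the second after the job is handed in, with the robot touching nothing.
It also fails if it takes over 58 s, if anything falls off the work surface, if the arm or the gripper's body presses on something with over 40 N, if the wrist force passes 120 N, or if a joint passes its speed limit or range.

## Robot

A 7-joint arm with a two-finger parallel gripper is mounted at the origin on the work surface. World frame = base frame: x ahead of the robot, y to its left, z up, the work surface at z = 0. Lengths are in m, angles in rad, forces in N, time in s.
With the tool pointing down it reaches from about 0.425 to 0.925 m from the base axis. Payload 6.8 kg.
Tool frame: the origin (TCP) lies midway between the tips of the shut fingers; the grasp point (between the pads) lies 19 mm behind it; y points along the fingers, z is the direction in which the jaws open and shut, and the axes are right-handed (so a half turn about y gives the same grasp; the last joint's range is limited). The gripper opens to 85 mm and grips with 20 to 120 N. Pads are 22 mm wide; open, the fingers measure 114 mm over their backs; the gripper's body (76 mm by 85 mm) begins 54 mm behind the grasp point. The pads swing forward as they close: fully open they stand 13 mm farther back than shut.
Start: joints at [1.026, 0.477, 0.022, 1.555, -0.011, 1.109, -0.083], TCP at [0.286, -0.612, 0.231] pointing down, gripper open.
Joint ranges: [-2.96, 2.96], [-0.34, 2.1], [-1.41, 1.46], [0.24, 2.44], [-1.37, 4.51], [0.17, 1.92], [-2.96, 2.96]. Speed limits (rad/s): [2.39, 2.39, 3.14, 3.14, 3.14, 3.14, 3.14].

## Interface

Orientations are given as a unit quaternion [w, x, y, z].
In Python, from station import bot gives the robot as it stands. The module is installed in compiled form; this text tells all that it offers.
- The arm moves only by the shell command python3 -m crank 'ROWS' [FORCE]. ROWS is JSON, a list of rows, each an object with "linear": the shift along the tool's x, y, z in m, a list of three; "dr": the turn, a rotation vector about the tool's x, y, z in degrees, a list of three; "hand": the gripper command: -1 is shut, 1 is fully open, values between are in proportion. A call has 1 to 10 rows; each row is the pose to reach, as a shift and turn from the pose commanded when the call began, along the tool's axes at that moment; what a row does not reach only later rows make up. A row lasts 1/12 s, in which the tool goes at most 41.7 mm and 7.16 degrees, less where a joint would pass 70% of its speed; a pose out of reach is approached as far as the arm can. A call with a gripper value outside its range is refused whole. The fingers move at their own pace and stop on an object; FORCE is the grip in N (left out, the last holds). Time passes only in rows, so rows that repeat a pose let the fingers close. It gives the time, the measured TCP pose, the force and the opening at its end, in the units of the state.
- bot.get_obs(): the state, without advancing time (a new reading comes with each control period).
- bot.read_camera(name): name is "scene" or "top"; returns the picture (420x560x3 uint8, blue, green, red); there is no depth.
- bot.camera_params(name): a dict with "K" (3x3 intrinsics, pixels), "R" (3x3) and "t" (3): a world point X has camera coordinates R X + t. Camera axes: x right, y down, z forward; pixel columns grow to the right and rows downward; lengths in m; the calibration is good to about 2 mm. A picture is of the moment at which its call begins. camera_params takes no time and is no camera call.
- bot.hand_in(): hands the job in, once; it reports no verdict.
Trained networks look in the newest picture that a camera, given by its name, has taken for a name from the list of things; names that differ only in an ending like _2 or _b are one class to them, and where a whole thing is asked for, a point or a joint stands for the part that bears it (a point fixed in the world has none). Each returns a list of dicts, best first, with "score" (0 to 1); they miss things now and then, are a little off and sometimes report something else, mostly with a low value. They report only what shows in the picture. A call takes as long as a camera call.
- bot.search_frame(camera, target): "extent" ([left, top, right, bottom] in pixels, round what is visible of it).
- bot.cut_out(camera, target): "pixels" (420x560 bool, what is visible of it) and "extent" ([left, top, right, bottom] in pixels, round what is visible of it).
- bot.place_of(camera, target): "xy" ([column, row] in pixels: a listed point, or the origin of a listed thing).
The state is a dict: "t": time; "q": joint angles; "joint_vel": joint speeds; "joint_torque": joint torques, N m; "eef_pos": TCP position; "tool_rot": TCP orientation; "contact_force": force on the tool from outside, world axes, zero at the start; "torque": the same for the moment, N m; "gripper_width": opening from 0.0 (shut) to 1.0 (fully open).
Only numpy, scipy, OpenCV 4.12 (cv2) and the standard library are available. Lean on these libraries where they do the work, as an engineer would, in place of code of your own. Each camera call takes 0.05 s, during which the arm holds its last target. There are 200 camera calls.

## Working session

There is one attempt and no reset: what is moved stays moved. The work goes in short steps, Python scripts to look and compute and a shell command to move; the robot and the scene stay as the last step left them, time stands still between calls to the robot, and variables do not carry over. Pictures are saved under pics/ and viewed, about 8 in all and at most 12, crops included, and the job is handed in when it is done.

```bash
mkdir -p pics; cat > h.py <<'E'
import numpy as np, cv2
from station import bot
from scipy.spatial.transform import Rotation as Ro
def ray(cam,uv):
    p=bot.camera_params(cam);K,R,t=[np.array(p[k],float) for k in("K","R","t")]
    t=t.ravel();d=R.T@np.linalg.solve(K,[uv[0],uv[1],1.]);return -R.T@t,d
def at_z(cam,uv,z):
    c,d=ray(cam,uv);return c+d*(z-c[2])/d[2]
def tri(uvs):
    A=np.zeros((3,3));b=np.zeros(3)
    for cam,uv in uvs:
        c,d=ray(cam,uv);d=d/np.linalg.norm(d);P=np.eye(3)-np.outer(d,d);A+=P;b+=P@c
    return np.linalg.solve(A,b)
def proj(cam,X):
    p=bot.camera_params(cam);x=np.array(p["K"])@(np.array(p["R"])@np.array(X)+np.array(p["t"]).ravel());return x[:2]/x[2]
def pose():
    o=bot.get_obs();q=o["tool_rot"];return np.array(o["eef_pos"]),Ro.from_quat([q[1],q[2],q[3],q[0]]),o
E
python3 - <<'E'
from h import *
np.set_printoptions(precision=4,suppress=True)
p,R,o=pose();print(o["t"],p,"\n",R.as_matrix(),o["contact_force"],o["torque"])
for c in("scene","top"):
    cv2.imwrite(f"pics/{c}0.png",bot.read_camera(c));print(c,ray(c,(280,210)))
Z=dict(key_bar=.173,shaft_mouth=.125,stand_a=0,bed=0,latch_tip=.024,short_key=.008,iron=0,glue=0,stem_top=.046)
for n,z in Z.items():
    for c in("top","scene"):
        for r in bot.place_of(c,n)[:2]: print(n,c,round(r["score"],2),np.round(r["xy"],1),at_z(c,r["xy"],.165+.008 if n=="key_bar" else z))
E
```

```text
0.0 [ 0.2853 -0.6111  0.2303] 
 [[-0.9061 -0.0009  0.423 ]
 [-0.423   0.0016 -0.9061]
 [ 0.0001 -1.     -0.0018]] [-0.4951 -0.0337 -0.4299] [ 0.0156  0.0407 -0.0237]
scene (array([1.1477, 0.2115, 1.0934]), array([-0.4843, -0.1667, -0.859 ]))
top (array([0.4445, 0.0116, 1.3477]), array([ 0.1022,  0.0275, -0.9944]))
key_bar top 0.92 [417.5 211.4] [ 0.5532 -0.3355  0.173 ]
key_bar top 0.53 [303.7 150.4] [ 0.7327 -0.0259  0.173 ]
key_bar scene 0.85 [148.6 148.8] [ 0.5586 -0.3266  0.173 ]
shaft_mouth top 0.56 [302.1 219.5] [ 0.5412 -0.0179  0.125 ]
shaft_mouth scene 0.8 [271.8 184.7] [ 0.5393 -0.0174  0.125 ]
stand_a top 0.57 [396.3 216.2] [ 0.5553 -0.3192  0.    ]
stand_a scene 0.79 [226.  195.5] [ 0.5312 -0.1548  0.    ]
stand_a scene 0.56 [165.8 184.6] [ 0.5473 -0.3268  0.    ]
bed scene 0.88 [273.7 206.9] [ 0.527  -0.0197  0.    ]
latch_tip top 0.76 [273.2 240.9] [0.4843 0.0711 0.024 ]
latch_tip scene 0.51 [311.9 190.4] [0.4614 0.0667 0.024 ]
short_key top 0.55 [341.4 226.7] [ 0.5252 -0.1438  0.008 ]
short_key scene 0.82 [229.3 190.2] [ 0.5171 -0.1497  0.008 ]
iron top 0.64 [171.7 172.4] [0.713  0.3976 0.    ]
iron scene 0.73 [417.9 312.7] [0.7018 0.3934 0.    ]
iron scene 0.61 [270.  184.1] [ 0.4603 -0.0523  0.    ]
glue top 0.7 [403.5 173.2] [ 0.6929 -0.3486  0.    ]
glue top 0.31 [304.  151.1] [ 0.7728 -0.0324  0.    ]
glue scene 0.62 [237.9 287.9] [ 0.771  -0.0311  0.    ]
glue scene 0.57 [130.4 230.8] [ 0.7074 -0.3538  0.    ]
stem_top top 0.66 [301. 222.] [ 0.5398 -0.0163  0.046 ]
stem_top scene 0.94 [273.2 198.3] [ 0.5288 -0.0193  0.046 ]
stem_top scene 0.51 [239.6 286.1] [ 0.7815 -0.0186  0.046 ]
```

```bash
python3 - <<'E'
from h import *
a=cv2.imread("pics/scene0.png");b=cv2.imread("pics/top0.png")
A=cv2.resize(a[100:350,90:470],None,fx=2,fy=2,interpolation=2)
B=cv2.resize(b[130:300,240:460],None,fx=3.6,fy=3.5,interpolation=2)
cv2.imwrite("pics/sc.png",A);cv2.imwrite("pics/tc.png",B[:600,:800])
E
```

```text
(no output)
```

View pics/sc.png

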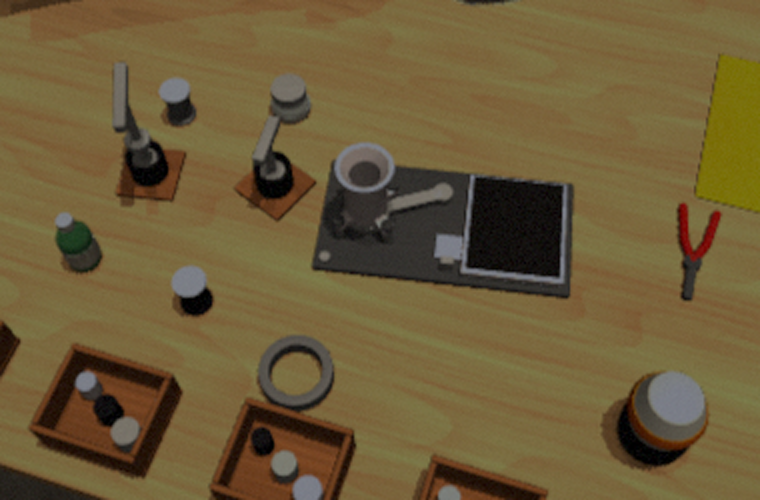

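View pics/tc.png

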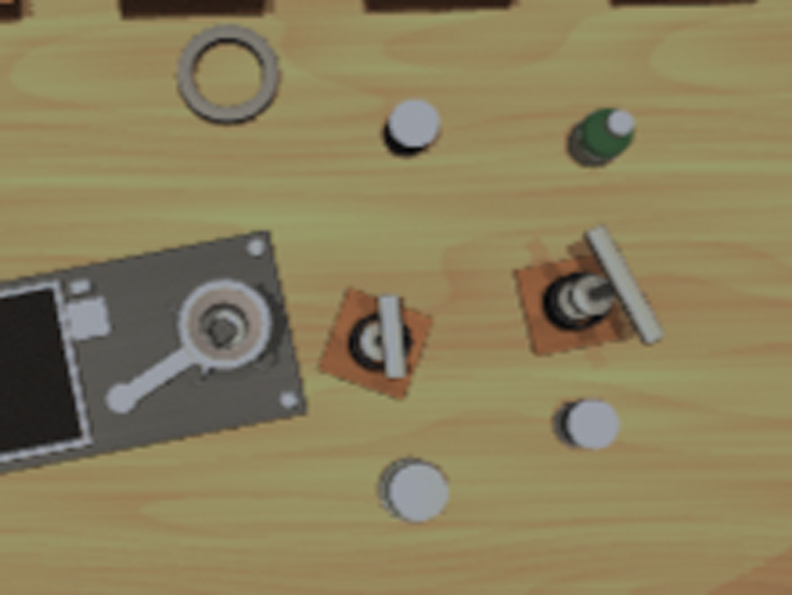

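Scene view: long key's bar at about full px (150,148), tower mouth (272,183), latch arm tip (312,196), glue left-below. Top view: long key bar runs (406,196)–(421,227), tower mouth ≈(302,222), with a dark square stem in it. Now measure these precisely.

```bash
python3 - <<'E'
from h import *
np.set_printoptions(precision=4,suppress=True)
a=cv2.imread("pics/scene0.png");b=cv2.imread("pics/top0.png")
# bar ends, top face z=.181
e=[at_z("top",(240+(u+.5)/3.6-.5,130+(v+.5)/3.5-.5),.181) for u,v in((597,230),(650,340))]
d=e[0]-e[1];print("bar eyeball",e,np.linalg.norm(d),np.degrees(np.arctan2(d[1],d[0])),(e[0]+e[1])/2)
g=cv2.cvtColor(b,6);roi=g[185:235,395:430]
m=((roi>150)*255).astype('uint8');n,l,s,c=cv2.connectedComponentsWithStats(m)
for i in range(1,n):
    if s[i,4]>60:
        pts=np.argwhere(l==i)[:,::-1].astype(np.float32)+[395,185];r=cv2.minAreaRect(pts.astype(np.float32));print(s[i],c[i]+[395,185],r)
for cam in("top","scene"):
    for n in("key_bar","shaft_mouth"):
        for k in bot.cut_out(cam,n)[:2]: print(cam,n,round(k["score"],2),np.round(k["extent"],1),k["pixels"].sum())
print("tri bar",tri([("top",(417.5,211.4)),("scene",(148.6,148.8))]))
# expected rim ellipses
T=[cv2.resize(b[195:250,265:340],None,fx=10,fy=10,interpolation=2),cv2.resize(a[160:215,235:310],None,fx=10,fy=10,interpolation=2)]
for im,cam,o in((T[0],"top",(265,195)),(T[1],"scene",(235,160))):
    for (cx,cy),col in(((.5405,-.0177),(0,0,255)),((.535,-.018),(0,255,0))):
        for r,z in((.0375,.125),(.029,.125)):
            P=np.array([(proj(cam,(cx+r*np.cos(t),cy+r*np.sin(t),z))-o+.5)*10 for t in np.linspace(0,6.3,60)]).astype(int);cv2.polylines(im,[P],True,col,1)
cv2.imwrite("pics/rim.png",cv2.resize(np.vstack(T)[:, :],None,fx=.54,fy=.54))
E
```

```text
bar eyeball [array([ 0.5975, -0.3026,  0.181 ]), array([ 0.5101, -0.3383,  0.181 ])] 0.09439934696629623 22.196944223305106 [ 0.5538 -0.3204  0.181 ]
[ 9 11 19 31 95] [413.3789 211.0316] ((413.1490783691406, 210.4197235107422), (34.06745910644531, 2.8445987701416016), 61.69924545288086)
top key_bar 0.72 [394.6 194.2 422.3 229. ] 430
top key_bar 0.54 [161.2 228.4 180.4 275.1] 367
top shaft_mouth 0.59 [214.3 195.  326.4 266.8] 5606
scene key_bar 0.96 [145.7 130.4 166.4 182.5] 441
scene shaft_mouth 0.91 [245.6 175.6 377.9 251.9] 7313
tri bar [ 0.5529 -0.3354  0.1634]
```

View pics/rim.png

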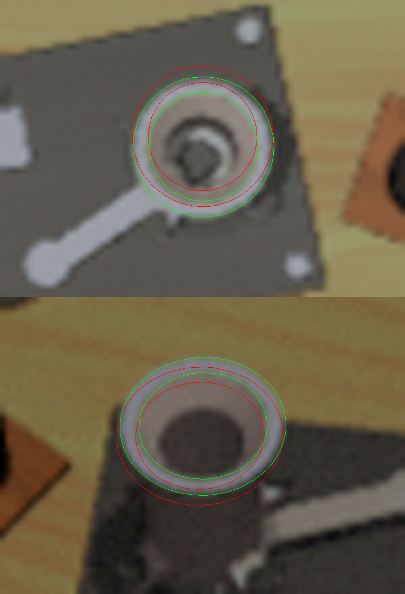

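Green circles (0.535, −0.018) match the rim in both views; the red (network) one is about 5 mm off. The same kind of model fit now for the bar, and the stem's angle.

```bash
cat >> h.py <<'E'
from scipy.optimize import minimize
from scipy.ndimage import map_coordinates as mc
def rectpts(hx,hy,n=25):
    return np.array(np.meshgrid(np.linspace(-hx,hx,n),np.linspace(-hy,hy,9))).reshape(2,-1).T
def fitbar(ims,x0,z,L=.05,W=.008):
    # top-face brightness inside minus in a rim just outside
    ins=rectpts(L-.002,W-.002);o=rectpts(L+.004,W+.004,60);o=o[(abs(o[:,0])>L+.002)|(abs(o[:,1])>W+.002)]
    def f(v):
        c,s=np.cos(v[2]),np.sin(v[2]);tot=0
        for cam,g in ims.items():
            for pts,w in((ins,1),(o,-1)):
                X=np.c_[v[0]+c*pts[:,0]-s*pts[:,1],v[1]+s*pts[:,0]+c*pts[:,1],np.full(len(pts),z)]
                uv=np.array([proj(cam,p) for p in X]);tot-=w*mc(g,[uv[:,1],uv[:,0]],order=1).mean()
        return tot
    best=None
    for dy in(-.2,0,.2):
        r=minimize(f,[x0[0],x0[1],x0[2]+dy],method="Nelder-Mead",options=dict(initial_simplex=np.array([x0[0],x0[1],x0[2]+dy])+np.array([[0,0,0],[.006,0,0],[0,.006,0],[0,0,.1]]),maxiter=80))
        if best is None or r.fun<best.fun: best=r
    return best
E
python3 - <<'E'
from h import *
np.set_printoptions(precision=4,suppress=True)
b=cv2.imread("pics/top0.png");a=cv2.imread("pics/scene0.png")
G={"top":b[:,:,0].astype(float),"scene":a[:,:,0].astype(float)}
for ims in(G,{"top":G["top"]},{"scene":G["scene"]}):
    r=fitbar(ims,(.554,-.3215,.40),.181);print(list(ims),r.x,np.degrees(r.x[2]),r.fun)
v=fitbar(G,(.554,-.3215,.40),.181).x
T=[]
for cam,im,o in(("top",b,(390,180)),("scene",a,(125,120))):
    t=cv2.resize(im[o[1]:o[1]+60,o[0]:o[0]+45],None,fx=8,fy=8,interpolation=2);c,s=np.cos(v[2]),np.sin(v[2])
    P=np.array([(proj(cam,(v[0]+c*x-s*y,v[1]+s*x+c*y,.181))-o+.5)*8 for x,y in((.05,.008),(-.05,.008),(-.05,-.008),(.05,-.008))]).astype(int);cv2.polylines(t,[P],True,(0,0,255),1);T.append(t)
m=proj("top",(.535,-.018,.046)).round().astype(int);print(m)
t=cv2.resize(b[m[1]-12:m[1]+13,m[0]-12:m[0]+13],None,fx=14,fy=14,interpolation=2).astype(float);t=np.clip((t-t.min())*2.2,0,255).astype('uint8')
t=np.vstack([t,np.zeros((480-350,350,3),'uint8')])
cv2.imwrite("pics/bar.png",cv2.resize(np.hstack([T[0],T[1],t]),None,fx=.74,fy=.74))
E
```

```text
Traceback (most recent call last):
  File "h.py", line 34, in fitbar
    r=minimize(f,[x0[0],x0[1],x0[2]+dy],method="Nelder-Mead",options=dict(initial_simplex=np.array([x0[0],x0[1],x0[2]+dy])+np.array([[0,0,0],[.006,0,0],[0,.006,0],[0,0,.1]]),maxiter=80))
  File "h.py", line 30, in f
    uv=np.array([proj(cam,p) for p in X]);tot-=w*mc(g,[uv[:,1],uv[:,0]],order=1).mean()
                 ~~~~^^^^^^^
  File "h.py", line 15, in proj
    p=bot.camera_params(cam);x=np.array(p["K"])@(np.array(p["R"])@np.array(X)+np.array(p["t"]).ravel());return x[:2]/x[2]
ValueError: time passes only in moves, steps and waits
```

```bash
sed -i 's/bot.camera_params(cam)/CP(cam)/; s/^from scipy.spatial/import functools\nCP=functools.cache(lambda c: bot.camera_params(c))\nfrom scipy.spatial/' h.py
python3 - <<'E'
from h import *
np.set_printoptions(precision=4,suppress=True)
b=cv2.imread("pics/top0.png");a=cv2.imread("pics/scene0.png")
G={"top":b[:,:,0].astype(float),"scene":a[:,:,0].astype(float)}
for ims in({"top":G["top"]},{"scene":G["scene"]},G):
    r=fitbar(ims,(.554,-.3215,.40),.181);print(list(ims),r.x,np.degrees(r.x[2]),r.fun)
v=r.x
T=[]
for cam,im,o in(("top",b,(390,180)),("scene",a,(125,120))):
    t=cv2.resize(im[o[1]:o[1]+60,o[0]:o[0]+45],None,fx=8,fy=8,interpolation=2);c,s=np.cos(v[2]),np.sin(v[2])
    P=np.array([(proj(cam,(v[0]+c*x-s*y,v[1]+s*x+c*y,.181))-o+.5)*8 for x,y in((.05,.008),(-.05,.008),(-.05,-.008),(.05,-.008))]).astype(int);cv2.polylines(t,[P],True,(0,0,255),1);T.append(t)
m=proj("top",(.535,-.018,.046)).round().astype(int);print(m)
t=cv2.resize(b[m[1]-12:m[1]+13,m[0]-12:m[0]+13],None,fx=14,fy=14,interpolation=2).astype(float);t=np.clip((t-t.min())*2.2,0,255).astype('uint8')
t=np.vstack([t,np.zeros((480-350,350,3),'uint8')])
cv2.imwrite("pics/bar.png",cv2.resize(np.hstack([T[0],T[1],t]),None,fx=.74,fy=.74))
E
```

```text
['top'] [ 0.5555 -0.3221  0.4426] 25.357297883008336 -60.34751638788603
['scene'] [ 0.557  -0.3239  0.4422] 25.335770002884896 -39.73795545791101
['top', 'scene'] [ 0.5562 -0.3228  0.4396] 25.188246244085995 -96.76608117348812
[302 224]
```

View pics/bar.png

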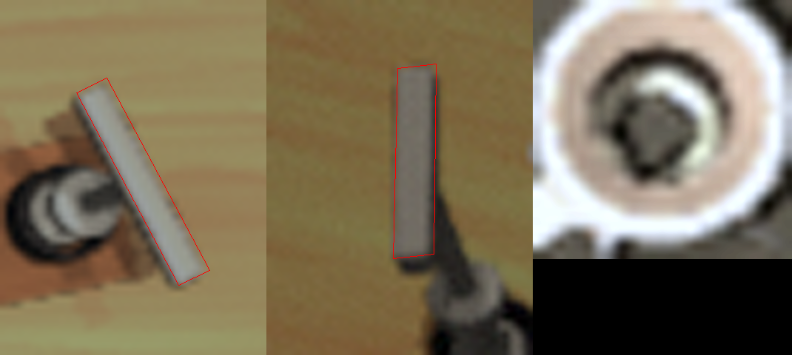

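Bar fit agrees with both images (0.556, −0.323, yaw 25.3°), the stem looks roughly 45° turned in the image. Gripper yaw already matches the bar; go over it.

```bash
python3 -m crank '[{"linear":[-0.04,0,-0.015],"dr":[0,0,0],"hand":1},{"linear":[-0.08,0,-0.03],"dr":[0,0,0],"hand":1},{"linear":[-0.12,0,-0.047],"dr":[0,0,0],"hand":1},{"linear":[-0.16,0,-0.063],"dr":[0,0,0],"hand":1},{"linear":[-0.2,0,-0.08],"dr":[0,0,0],"hand":1},{"linear":[-0.24,0,-0.096],"dr":[0,0,0],"hand":1},{"linear":[-0.28,0,-0.112],"dr":[0,0,0],"hand":1},{"linear":[-0.32,0,-0.128],"dr":[0,0,0],"hand":1},{"linear":[-0.355,0,-0.142],"dr":[0,0,0],"hand":1},{"linear":[-0.3673,0,-0.1467],"dr":[0,0,0],"hand":1}]' 40
cat > s.py <<'E'
from h import *
import sys
np.set_printoptions(precision=4,suppress=True)
p,R,o=pose();M=R.as_matrix();print("t",round(o["t"],2),"tcp",p,"zyaw",np.degrees(np.arctan2(M[1,2],M[0,2])).round(2),"ydir",M[:,1],"w",round(o["gripper_width"],3),"F",np.array(o["contact_force"]),"T",np.array(o["torque"]),"q7",round(o["q"][6],3))
if len(sys.argv)>1:
    d=np.array([float(v) for v in sys.argv[1:4]])-p;print("tool shift to target",M.T@d)
E
python3 s.py .5560 -.3228 .152
```

```text
t: 2.03
eef_pos: [0.5606, -0.3171, 0.2315]
tool_rot: [0.157, -0.154, 0.69, -0.689]
contact_force: [1.3, -0.3, -0.4]
gripper_width: 0.999
t 2.03 tcp [ 0.5606 -0.3171  0.2315] zyaw -64.59 ydir [ 0.0024  0.0026 -1.    ] w 0.999 F [ 1.2727 -0.3143 -0.3786] T [ 0.04   -0.0633  0.0076] q7 -0.744
tool shift to target [0.0068 0.0795 0.0032]
```

```bash
python3 -m crank '[{"linear":[0,0.0,0],"dr":[0,0,0],"hand":1},{"linear":[0,0.0,0],"dr":[0,0,0],"hand":1}]' ; python3 s.py .5560 -.3228 .152
```

```text
t: 2.2
eef_pos: [0.5575, -0.3216, 0.2312]
tool_rot: [0.155, -0.154, 0.69, -0.69]
contact_force: [-0.2, -1.4, 0.3]
gripper_width: 0.997
t 2.2 tcp [ 0.5575 -0.3216  0.2312] zyaw -64.77 ydir [ 0.0001  0.0004 -1.    ] w 0.997 F [-0.242  -1.3635  0.2602] T [-0.0288  0.0359 -0.0161] q7 -0.74
tool shift to target [0.0018 0.0792 0.0005]
```

```bash
python3 -m crank '[{"linear":[0,0.035,0],"dr":[0,0,0],"hand":1},{"linear":[0,0.06,0],"dr":[0,0,0],"hand":1},{"linear":[0,0.079,0],"dr":[0,0,0],"hand":1},{"linear":[0,0.079,0],"dr":[0,0,0],"hand":1},{"linear":[0,0.079,0],"dr":[0,0,0],"hand":0},{"linear":[0,0.079,0],"dr":[0,0,0],"hand":-1},{"linear":[0,0.079,0],"dr":[0,0,0],"hand":-1},{"linear":[0,0.079,0],"dr":[0,0,0],"hand":-1},{"linear":[0,0.079,0],"dr":[0,0,0],"hand":-1},{"linear":[0,0.079,0],"dr":[0,0,0],"hand":-1}]' 60; python3 s.py
```

```text
t: 3.03
eef_pos: [0.5569, -0.3237, 0.1534]
tool_rot: [-0.154, 0.153, -0.69, 0.691]
contact_force: [1.1, -0.3, -0.1]
gripper_width: 0.174
t 3.03 tcp [ 0.5569 -0.3237  0.1534] zyaw -64.98 ydir [ 0.0017 -0.0009 -1.    ] w 0.174 F [ 1.0561 -0.2604 -0.1429] T [ 0.042   0.0837 -0.052 ] q7 -0.75
```

```bash
python3 -m crank '[{"linear":[0,-0.008,0],"dr":[0,0,0],"hand":-1},{"linear":[0,-0.022,0],"dr":[0,0,0],"hand":-1},{"linear":[0,-0.037,0],"dr":[0,0,0],"hand":-1},{"linear":[0,-0.06,0],"dr":[0,0,0],"hand":-1},{"linear":[0,-0.09,0],"dr":[0,0,0],"hand":-1},{"linear":[0,-0.12,0],"dr":[0,0,0],"hand":-1},{"linear":[0,-0.145,0],"dr":[0,0,0],"hand":-1},{"linear":[0,-0.145,0],"dr":[0,0,0],"hand":-1},{"linear":[0,-0.145,0],"dr":[0,0,0],"hand":-1}]' 100; python3 s.py .535 -.018 .299
python3 - <<'E'
from h import *
G={}
for c in("top","scene"):
    i=bot.read_camera(c);cv2.imwrite(f"pics/{c}1.png",i)
t=cv2.imread("pics/top1.png")[160:270,260:460];s=cv2.imread("pics/scene1.png")[60:170,80:280]
cv2.imwrite("pics/lift.png",cv2.resize(np.vstack([t,s]),None,fx=2.7,fy=2.7,interpolation=2))
E
```

```text
t: 3.78
eef_pos: [0.5567, -0.3235, 0.2988]
tool_rot: [-0.154, 0.152, -0.69, 0.691]
contact_force: [-0.3, -0.4, -3.8]
gripper_width: 0.171
t 3.78 tcp [ 0.5567 -0.3235  0.2988] zyaw -64.97 ydir [ 0.0024 -0.0012 -1.    ] w 0.171 F [-0.253  -0.4396 -3.7591] T [0.0223 0.0218 0.0373] q7 -0.734
tool shift to target [-0.1095 -0.0007 -0.286 ]
```

View pics/lift.png

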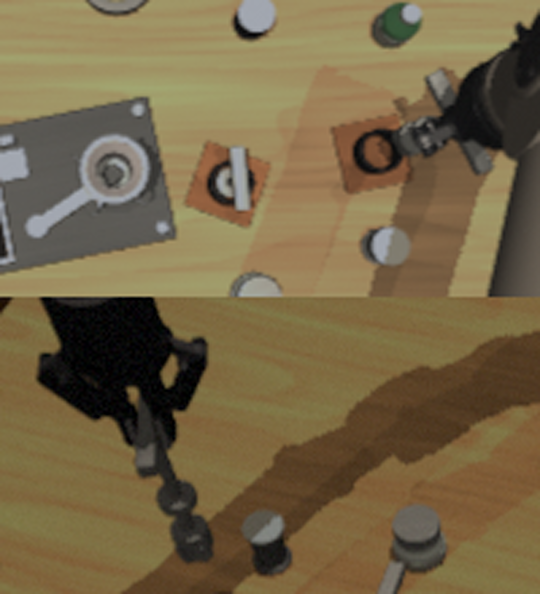

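Key is held upright and clear of the stand (px (445,110) top view before crop scaling), stand_a empty. Carry to above the tower while turning CCW to about 45° mod 90.

```bash
python3 -m crank '[{"linear":[-0.006,0,-0.015],"dr":[0,-6,0],"hand":-1},{"linear":[-0.016,0,-0.043],"dr":[0,-13,0],"hand":-1},{"linear":[-0.028,0,-0.074],"dr":[0,-20,0],"hand":-1},{"linear":[-0.04,0,-0.105],"dr":[0,-27,0],"hand":-1},{"linear":[-0.052,0,-0.137],"dr":[0,-34,0],"hand":-1},{"linear":[-0.064,0,-0.168],"dr":[0,-41,0],"hand":-1},{"linear":[-0.076,0,-0.2],"dr":[0,-48,0],"hand":-1},{"linear":[-0.088,0,-0.231],"dr":[0,-55,0],"hand":-1},{"linear":[-0.1,0,-0.262],"dr":[0,-62,0],"hand":-1},{"linear":[-0.1095,0,-0.286],"dr":[0,-69,0],"hand":-1}]'
python3 -m crank '[{"linear":[0,0,0],"dr":[0,-7,0],"hand":-1},{"linear":[0,0,0],"dr":[0,-14,0],"hand":-1},{"linear":[0,0,0],"dr":[0,-21,0],"hand":-1},{"linear":[0,0,0],"dr":[0,-28,0],"hand":-1},{"linear":[0,0,0],"dr":[0,-35,0],"hand":-1},{"linear":[0,0,0],"dr":[0,-41,0],"hand":-1},{"linear":[0,0,0],"dr":[0,-41,0],"hand":-1},{"linear":[0,0,0],"dr":[0,-41,0],"hand":-1},{"linear":[0,0,0],"dr":[0,-41,0],"hand":-1}]'; python3 s.py .535 -.018 .299
python3 - <<'E'
from h import *
for c in("top","scene"): cv2.imwrite(f"pics/{c}2.png",bot.read_camera(c))
t=cv2.imread("pics/top2.png")[160:270,230:370];s=cv2.imread("pics/scene2.png")[120:230,200:340]
cv2.imwrite("pics/over.png",cv2.resize(np.hstack([t,s]),None,fx=2.8,fy=2.8,interpolation=2))
E
```

```text
t: 4.72
eef_pos: [0.5328, -0.0148, 0.2954]
tool_rot: [-0.519, 0.52, -0.481, 0.479]
contact_force: [0.7, 0.3, -3.1]
gripper_width: 0.17
t: 5.47
eef_pos: [0.534, -0.018, 0.2963]
tool_rot: [-0.653, 0.653, -0.272, 0.271]
contact_force: [0.5, -0.1, -2.8]
gripper_width: 0.171
t 5.47 tcp [ 0.534  -0.018   0.2963] zyaw 44.84 ydir [-0.0019  0.0002 -1.    ] w 0.171 F [ 0.4689 -0.0874 -2.7541] T [-0.0146 -0.0128  0.0578] q7 0.583
tool shift to target [ 0.0007 -0.0027  0.0007]
```

View pics/over.png

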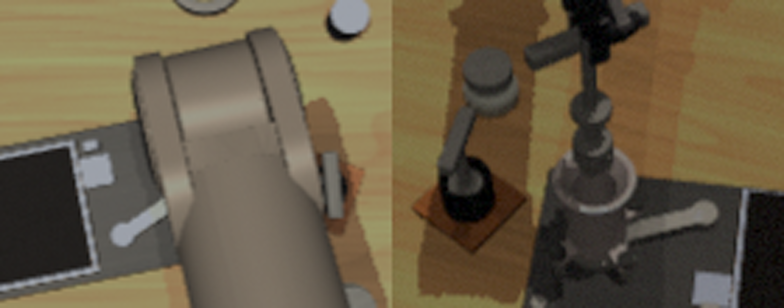

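Scene view: the head hangs right over the mouth (crop ~(596,180)), centred. Descend.

```bash
python3 -m crank '[{"linear":[0.0007,0.01,0.0007],"dr":[0,0,0],"hand":-1},{"linear":[0.0007,0.02,0.0007],"dr":[0,0,0],"hand":-1},{"linear":[0.0007,0.03,0.0007],"dr":[0,0,0],"hand":-1},{"linear":[0.0007,0.038,0.0007],"dr":[0,0,0],"hand":-1},{"linear":[0.0007,0.044,0.0007],"dr":[0,0,0],"hand":-1},{"linear":[0.0007,0.05,0.0007],"dr":[0,0,0],"hand":-1},{"linear":[0.0007,0.055,0.0007],"dr":[0,0,0],"hand":-1},{"linear":[0.0007,0.055,0.0007],"dr":[0,0,0],"hand":-1}]'; python3 s.py .535 -.018 .240
```

```text
t: 6.23
eef_pos: [0.535, -0.0179, 0.2411]
tool_rot: [-0.653, 0.654, -0.271, 0.27]
contact_force: [-0.3, -0.2, -4.2]
gripper_width: 0.168
t 6.23 tcp [ 0.535  -0.0179  0.2411] zyaw 45.03 ydir [-0.0017  0.0001 -1.    ] w 0.168 F [-0.2816 -0.2365 -4.1811] T [0.0072 0.0066 0.063 ] q7 0.554
tool shift to target [ 0.0001  0.0011 -0.    ]
```

```bash
python3 -m crank '[{"linear":[0,0.007,0],"dr":[0,0,0],"hand":-1},{"linear":[0,0.015,0],"dr":[0,0,0],"hand":-1},{"linear":[0,0.023,0],"dr":[0,0,0],"hand":-1},{"linear":[0,0.03,0],"dr":[0,0,0],"hand":-1},{"linear":[0,0.036,0],"dr":[0,0,0],"hand":-1},{"linear":[0,0.041,0],"dr":[0,0,0],"hand":-1},{"linear":[0,0.044,0],"dr":[0,0,0],"hand":-1},{"linear":[0,0.044,0],"dr":[0,0,0],"hand":-1}]'; python3 s.py .535 -.018 .1914
```

```text
t: 6.9
eef_pos: [0.5353, -0.0179, 0.1976]
tool_rot: [-0.653, 0.653, -0.271, 0.27]
contact_force: [-0.1, 0.0, -4.0]
gripper_width: 0.169
t 6.9 tcp [ 0.5353 -0.0179  0.1976] zyaw 45.03 ydir [-0.001   0.0001 -1.    ] w 0.169 F [-0.0753  0.0359 -3.9999] T [0.0357 0.0111 0.0288] q7 0.523
tool shift to target [-0.0001  0.0062 -0.0003]
```

Free so far. Feel down in small steps to contact.

```bash
python3 -m crank '[{"linear":[0,0.002,0],"dr":[0,0,0],"hand":-1},{"linear":[0,0.004,0],"dr":[0,0,0],"hand":-1},{"linear":[0,0.0055,0],"dr":[0,0,0],"hand":-1},{"linear":[0,0.0065,0],"dr":[0,0,0],"hand":-1},{"linear":[0,0.0065,0],"dr":[0,0,0],"hand":-1}]'; python3 s.py .535 -.018 .1914;
```

```text
t: 7.32
eef_pos: [0.5355, -0.0179, 0.1917]
tool_rot: [0.653, -0.653, 0.27, -0.27]
contact_force: [-0.6, 0.3, -3.5]
gripper_width: 0.167
t 7.32 tcp [ 0.5355 -0.0179  0.1917] zyaw 45.03 ydir [-0.  0. -1.] w 0.167 F [-0.6324  0.2501 -3.5266] T [0.0888 0.1852 0.2329] q7 0.518
tool shift to target [-0.0003  0.0003 -0.0005]
```

```bash
python3 -m crank '[{"linear":[0,0.001,0],"dr":[0,0,0],"hand":-1},{"linear":[0,0.001,0],"dr":[0,0,0],"hand":-1}]'; python3 s.py; python3 -m crank '[{"linear":[0,0.001,0],"dr":[0,0,0],"hand":-1},{"linear":[0,0.001,0],"dr":[0,0,0],"hand":-1}]'; python3 s.py
```

```text
t: 7.48
eef_pos: [0.5357, -0.0178, 0.1909]
tool_rot: [0.653, -0.653, 0.27, -0.271]
contact_force: [-0.9, 0.0, -1.9]
gripper_width: 0.17
t 7.48 tcp [ 0.5357 -0.0178  0.1909] zyaw 45.03 ydir [ 0.0003 -0.     -1.    ] w 0.17 F [-0.9483  0.0493 -1.8964] T [0.0987 0.3012 0.1407] q7 0.518
t: 7.65
eef_pos: [0.5355, -0.0179, 0.19]
tool_rot: [-0.653, 0.653, -0.27, 0.27]
contact_force: [-1.0, -0.1, -1.2]
gripper_width: 0.165
t 7.65 tcp [ 0.5355 -0.0179  0.19  ] zyaw 45.03 ydir [-0.     -0.0002 -1.    ] w 0.165 F [-0.9954 -0.1409 -1.2036] T [-0.07    0.5235  0.0848] q7 0.517
```

Light contact at the stem top (≈2.6 N), with ~1 N toward −x: I'll shift 0.7 mm to −x and sweep clockwise under ~5 N.

```bash
python3 s.py .5347 -.0179 .189; python3 -m crank '[{"linear":[-0.0005,0.001,-0.0005],"dr":[0,0,0],"hand":-1},{"linear":[-0.0005,0.001,-0.0005],"dr":[0,3,0],"hand":-1},{"linear":[-0.0005,0.001,-0.0005],"dr":[0,6,0],"hand":-1},{"linear":[-0.0005,0.001,-0.0005],"dr":[0,9,0],"hand":-1},{"linear":[-0.0005,0.001,-0.0005],"dr":[0,12,0],"hand":-1},{"linear":[-0.0005,0.001,-0.0005],"dr":[0,12,0],"hand":-1}]'; python3 s.py
```

```text
t 7.65 tcp [ 0.5355 -0.0179  0.19  ] zyaw 45.03 ydir [-0.     -0.0002 -1.    ] w 0.165 F [-0.9954 -0.1409 -1.2036] T [-0.07    0.5235  0.0848] q7 0.517
tool shift to target [-0.0006  0.001  -0.0006]
t: 8.15
eef_pos: [0.5344, -0.0179, 0.1884]
tool_rot: [-0.621, 0.621, -0.338, 0.338]
contact_force: [-0.6, 0.1, -2.5]
gripper_width: 0.169
t 8.15 tcp [ 0.5344 -0.0179  0.1884] zyaw 32.92 ydir [-0.0008 -0.0001 -1.    ] w 0.169 F [-0.6106  0.1012 -2.5211] T [-0.0108  0.3135  0.0464] q7 0.321
```

```bash
python3 -m crank '[{"linear":[0,0.001,0],"dr":[0,0,0],"hand":-1},{"linear":[0,0.002,0],"dr":[0,0,0],"hand":-1},{"linear":[0,0.002,0],"dr":[0,0,0],"hand":-1}]'; python3 s.py;
```

```text
t: 8.4
eef_pos: [0.5345, -0.0179, 0.1864]
tool_rot: [-0.622, 0.622, -0.337, 0.337]
contact_force: [-0.3, -0.6, -3.2]
gripper_width: 0.168
t 8.4 tcp [ 0.5345 -0.0179  0.1864] zyaw 33.08 ydir [-0.0007 -0.     -1.    ] w 0.168 F [-0.3293 -0.566  -3.2166] T [-0.1649  0.2768 -0.131 ] q7 0.322
```

It seems to be dropping over the stem. Continue down cautiously.

```bash
python3 -m crank '[{"linear":[0,0.002,0],"dr":[0,0,0],"hand":-1},{"linear":[0,0.004,0],"dr":[0,0,0],"hand":-1},{"linear":[0,0.006,0],"dr":[0,0,0],"hand":-1},{"linear":[0,0.006,0],"dr":[0,0,0],"hand":-1}]'; python3 s.py;
```

```text
t: 8.73
eef_pos: [0.5345, -0.0179, 0.1802]
tool_rot: [-0.621, 0.622, -0.337, 0.337]
contact_force: [-0.4, 0.2, -4.1]
gripper_width: 0.17
t 8.73 tcp [ 0.5345 -0.0179  0.1802] zyaw 33.03 ydir [-0.0008  0.     -1.    ] w 0.17 F [-0.4475  0.2394 -4.0851] T [-0.1166  0.4114 -0.0061] q7 0.317
```

```bash
python3 -m crank '[{"linear":[0,0.002,0],"dr":[0,0,0],"hand":-1},{"linear":[0,0.004,0],"dr":[0,0,0],"hand":-1},{"linear":[0,0.006,0],"dr":[0,0,0],"hand":-1},{"linear":[0,0.0075,0],"dr":[0,0,0],"hand":-1},{"linear":[0,0.0075,0],"dr":[0,0,0],"hand":-1}]'; python3 s.py;python3 -m crank '[{"linear":[0,0.001,0],"dr":[0,0,0],"hand":-1},{"linear":[0,0.0015,0],"dr":[0,0,0],"hand":-1},{"linear":[0,0.0015,0],"dr":[0,0,0],"hand":-1}]'; python3 s.py
```

```text
t: 9.15
eef_pos: [0.5346, -0.0179, 0.1729]
tool_rot: [-0.621, 0.622, -0.337, 0.337]
contact_force: [-1.0, -0.3, -3.5]
gripper_width: 0.168
t 9.15 tcp [ 0.5346 -0.0179  0.1729] zyaw 33.02 ydir [-0.0006  0.     -1.    ] w 0.168 F [-1.0249 -0.3302 -3.4704] T [-0.2608  0.4352 -0.0769] q7 0.311
t: 9.4
eef_pos: [0.5347, -0.0178, 0.1717]
tool_rot: [-0.621, 0.622, -0.337, 0.337]
contact_force: [-1.3, -0.7, -2.6]
gripper_width: 0.167
t 9.4 tcp [ 0.5347 -0.0178  0.1717] zyaw 33.03 ydir [-0.0002  0.     -1.    ] w 0.167 F [-1.2524 -0.7016 -2.6172] T [-0.2494  0.5059 -0.1014] q7 0.31
```

```bash
python3 -m crank '[{"linear":[0,0.0005,-0.0009],"dr":[0,0,0],"hand":-1},{"linear":[0,0.001,-0.0009],"dr":[0,0,0],"hand":-1},{"linear":[0,0.001,-0.0009],"dr":[0,0,0],"hand":-1}]'; python3 s.py;python3 -m crank '[{"linear":[0,0.001,0],"dr":[0,0,0],"hand":-1},{"linear":[0,0.001,0],"dr":[0,0,0],"hand":-1}]'; python3 s.py
```

```text
t: 9.65
eef_pos: [0.5346, -0.0182, 0.1714]
tool_rot: [0.622, -0.621, 0.337, -0.338]
contact_force: [-1.5, -0.1, 0.8]
gripper_width: 0.166
t 9.65 tcp [ 0.5346 -0.0182  0.1714] zyaw 33.03 ydir [ 0.0013  0.0001 -1.    ] w 0.166 F [-1.5437 -0.139   0.8247] T [-0.0229  0.5318  0.0023] q7 0.311
t: 9.82
eef_pos: [0.5352, -0.0181, 0.1713]
tool_rot: [0.622, -0.621, 0.336, -0.338]
contact_force: [-3.4, 0.1, 8.1]
gripper_width: 0.17
t 9.82 tcp [ 0.5352 -0.0181  0.1713] zyaw 33.02 ydir [ 0.0026 -0.0001 -1.    ] w 0.17 F [-3.3807  0.1077  8.1456] T [-0.0612  0.9073  0.0318] q7 0.31
```

Hard stop at TCP z 0.1713 (predicted 0.1714): fully seated. Relieve the push and start turning clockwise.

```bash
python3 -m crank '[{"linear":[0,-0.0012,-0.0003],"dr":[0,0,0],"hand":-1},{"linear":[0,-0.0012,-0.0003],"dr":[0,0,0],"hand":-1},{"linear":[0,-0.0012,-0.0003],"dr":[0,5,0],"hand":-1},{"linear":[0,-0.0012,-0.0003],"dr":[0,10,0],"hand":-1},{"linear":[0,-0.0012,-0.0003],"dr":[0,15,0],"hand":-1},{"linear":[0,-0.0012,-0.0003],"dr":[0,20,0],"hand":-1},{"linear":[0,-0.0012,-0.0003],"dr":[0,20,0],"hand":-1}]'; python3 s.py
python3 - <<'E'
from h import *
i=bot.read_camera("scene");cv2.imwrite("pics/s3.png",i);j=bot.read_camera("top");cv2.imwrite("pics/t3.png",j)
for c in("scene","top"):
    for r in bot.place_of(c,"latch_tip")[:2]: print(c,r["score"],r["xy"],at_z(c,r["xy"],.024))
# bed edge lines from initial top image at z=.01
b=cv2.imread("pics/top0.png")
k=bot.cut_out("top","bed")
for c in k[:1]: print(c["score"],c["extent"],cv2.minAreaRect(np.argwhere(c["pixels"])[:,::-1].astype(np.float32)))
E
```

```text
t: 10.4
eef_pos: [0.5343, -0.0181, 0.1714]
tool_rot: [0.553, -0.553, 0.441, -0.441]
contact_force: [-1.9, 0.5, 2.3]
gripper_width: 0.17
t 10.4 tcp [ 0.5343 -0.0181  0.1714] zyaw 12.88 ydir [ 0.0011  0.0002 -1.    ] w 0.17 F [-1.8928  0.5451  2.2646] T [0.2637 0.4191 0.1814] q7 -0.012
scene 0.71 [313.8, 191.7] [0.46389793 0.07261714 0.024     ]
top 0.69 [271.2, 241.8] [0.48165507 0.07734756 0.024     ]
0.85 [212.0, 204.2, 294.4, 266.0] ((252.41763305664062, 235.12939453125), (55.75113296508789, 74.29869079589844), 77.47119140625)
```

```bash
python3 - <<'E'
from h import *
f=lambda u,v,z:at_z("top",(240+(u+.5)/3.6-.5,130+(v+.5)/3.5-.5),z)
A,B,C=f(270,232,.01),f(305,412,.01),f(0,283,.01);d=A-B;e=C-A
print(A,B,np.linalg.norm(d),"bed yaw",np.degrees(np.arctan2(d[1],d[0])),np.degrees(np.arctan2(-e[0],e[1])))
t=f(121,398,.024)-[.535,-.018,.024];print("latch",t,np.linalg.norm(t),np.degrees(np.arctan2(t[1],t[0])))
a=cv2.imread("pics/scene0.png");b=cv2.imread("pics/s3.png");c=cv2.imread("pics/t3.png");d=cv2.imread("pics/top0.png")
cr=lambda i,x,y:cv2.resize(i[y:y+60,x:x+80],None,fx=5,fy=5,interpolation=2)
cv2.imwrite("pics/cmp.png",np.vstack([np.hstack([cr(a,260,165),cr(b,260,165)]),np.hstack([cr(d,250,205),cr(c,250,205)])]))
E
```

```text
[ 0.62446393 -0.06223389  0.01      ] [ 0.46141351 -0.08824058  0.01      ] 0.165111438562843 bed yaw 9.062392305467371 9.823618644317062
latch [-5.82991901e-02  8.90462925e-02  2.08166817e-17] 0.10643325498931505 123.21303117141628
```

View pics/cmp.png

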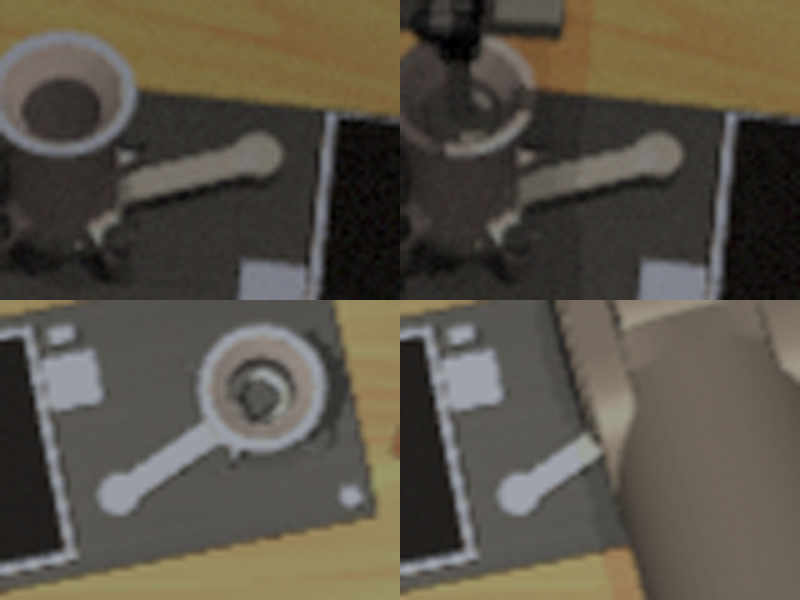

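Latch unmoved so far (tip at same pixels in both views). Expected pick-up near zyaw −33°. Continue.

```bash
python3 -m crank '[{"linear":[0,0,0],"dr":[0,5,0],"hand":-1},{"linear":[0,0,0],"dr":[0,10,0],"hand":-1},{"linear":[0,0,0],"dr":[0,15,0],"hand":-1},{"linear":[0,0,0],"dr":[0,20,0],"hand":-1},{"linear":[0,0,0],"dr":[0,20,0],"hand":-1}]'; python3 s.py;  python3 -m crank '[{"linear":[0,0,0],"dr":[0,5,0],"hand":-1},{"linear":[0,0,0],"dr":[0,10,0],"hand":-1},{"linear":[0,0,0],"dr":[0,15,0],"hand":-1},{"linear":[0,0,0],"dr":[0,20,0],"hand":-1},{"linear":[0,0,0],"dr":[0,20,0],"hand":-1}]'; python3 s.py
```

```text
t: 11.07
eef_pos: [0.5344, -0.0183, 0.1713]
tool_rot: [-0.469, 0.468, -0.53, 0.53]
contact_force: [-0.3, 0.6, 2.7]
gripper_width: 0.17
t 11.07 tcp [ 0.5344 -0.0183  0.1713] zyaw -7.08 ydir [ 0.0013  0.0002 -1.    ] w 0.17 F [-0.3389  0.561   2.676 ] T [ 0.3449  0.1013 -0.0486] q7 -0.333
t: 11.48
eef_pos: [0.5345, -0.0184, 0.1713]
tool_rot: [-0.37, 0.369, -0.602, 0.603]
contact_force: [0.5, 1.5, 2.4]
gripper_width: 0.167
t 11.48 tcp [ 0.5345 -0.0184  0.1713] zyaw -26.95 ydir [ 0.0015  0.0001 -1.    ] w 0.167 F [0.4636 1.466  2.3906] T [ 0.2954 -0.0539  0.1414] q7 -0.653
```

```bash
cat > m.py <<'E'
from h import *
np.set_printoptions(precision=3,suppress=True)
F=[];T=[];J=[]
for k in range(6):
    i=bot.read_camera("top");o=bot.get_obs();F.append(o["contact_force"]);T.append(o["torque"]);J.append(o["joint_torque"][6])
p,R,o=pose();M=R.as_matrix();print("t",round(o["t"],2),p,"yaw",np.degrees(np.arctan2(M[1,2],M[0,2])).round(2),"F",np.mean(F,0),"T",np.mean(T,0),"sdT",np.std(T,0),"j7",np.mean(J).round(3),np.std(J).round(3))
g=i[200:290,210:310];cv2.imwrite("pics/lt.png",i)
for c in("top",):
    for r in bot.place_of(c,"latch_tip")[:1]: print(c,round(r["score"],2),np.round(r["xy"],1),np.degrees(np.arctan2(*(at_z(c,r["xy"],.024)-[.535,-.018,0])[[1,0]])).round(1))
E
python3 m.py; python3 -m crank '[{"linear":[0,0,0],"dr":[0,4,0],"hand":-1},{"linear":[0,0,0],"dr":[0,8,0],"hand":-1},{"linear":[0,0,0],"dr":[0,12,0],"hand":-1},{"linear":[0,0,0],"dr":[0,16,0],"hand":-1},{"linear":[0,0,0],"dr":[0,16,0],"hand":-1}]' >/dev/null; python3 m.py
```

```text
t 11.78 [ 0.534 -0.018  0.171] yaw -26.86 F [0.618 0.679 4.229] T [ 0.362 -0.165  0.037] sdT [0.032 0.03  0.096] j7 -0.131 0.217
top 0.57 [269.2 243.8] 120.3
t 12.55 [ 0.534 -0.019  0.171] yaw -42.82 F [1.044 0.425 5.089] T [ 0.334 -0.463  0.14 ] sdT [0.027 0.038 0.046] j7 -0.194 0.173
top 0.63 [274.5 240.6] 120.4
```

Moment rising to 0.14 N m: latch picked up. Continue slower, easing the push slightly.

```bash
python3 -m crank '[{"linear":[0,-0.0005,0],"dr":[0,3,0],"hand":-1},{"linear":[0,-0.0005,0],"dr":[0,6,0],"hand":-1},{"linear":[0,-0.0005,0],"dr":[0,9,0],"hand":-1},{"linear":[0,-0.0005,0],"dr":[0,12,0],"hand":-1},{"linear":[0,-0.0005,0],"dr":[0,15,0],"hand":-1},{"linear":[0,-0.0005,0],"dr":[0,18,0],"hand":-1},{"linear":[0,-0.0005,0],"dr":[0,18,0],"hand":-1}]' >/dev/null; python3 m.py
python3 -m crank '[{"linear":[0,0,0],"dr":[0,3,0],"hand":-1},{"linear":[0,0,0],"dr":[0,6,0],"hand":-1},{"linear":[0,0,0],"dr":[0,8,0],"hand":-1},{"linear":[0,0,0],"dr":[0,10,0],"hand":-1},{"linear":[0,0,0],"dr":[0,10,0],"hand":-1}]' >/dev/null; python3 m.py
```

```text
t 13.48 [ 0.534 -0.019  0.171] yaw -60.91 F [2.032 0.539 1.238] T [ 0.17  -0.818  0.115] sdT [0.061 0.032 0.162] j7 -0.164 0.131
top 0.58 [268.7 233.8] 105.4
t 14.25 [ 0.534 -0.019  0.171] yaw -70.94 F [2.275 0.077 0.069] T [ 0.038 -0.934  0.087] sdT [0.049 0.025 0.162] j7 -0.147 0.086
top 0.51 [267.  228.7] 96.5
```

```bash
python3 -m crank '[{"linear":[-0.0008,0,0.0003],"dr":[0,2,0],"hand":-1},{"linear":[-0.0008,0,0.0003],"dr":[0,4,0],"hand":-1},{"linear":[-0.0008,0,0.0003],"dr":[0,6,0],"hand":-1},{"linear":[-0.0008,0,0.0003],"dr":[0,6,0],"hand":-1}]' >/dev/null; python3 m.py
python3 -m crank '[{"linear":[0,0,0],"dr":[0,2,0],"hand":-1},{"linear":[0,0,0],"dr":[0,4,0],"hand":-1},{"linear":[0,0,0],"dr":[0,5,0],"hand":-1},{"linear":[0,0,0],"dr":[0,5,0],"hand":-1}]' >/dev/null; python3 m.py
```

```text
t 14.93 [ 0.535 -0.019  0.171] yaw -76.94 F [ 1.929 -0.151  0.421] T [-0.02  -0.657  0.063] sdT [0.055 0.031 0.154] j7 -0.149 0.088
top 0.42 [263.3 222.1] 85.9
t 15.62 [ 0.535 -0.019  0.171] yaw -81.96 F [ 1.947 -0.148 -0.564] T [-0.086 -0.616  0.06 ] sdT [0.057 0.021 0.166] j7 -0.126 0.051
top 0.42 [266.7 218.9] 80.4
```

```bash
sed -i 's/range(6)/range(14)/; s/^p,R,o=pose()/print(np.array(T)[:,2]);p,R,o=pose()/' m.py
python3 -m crank '[{"linear":[-0.0005,0,0],"dr":[0,2,0],"hand":-1},{"linear":[-0.0005,0,0],"dr":[0,4,0],"hand":-1},{"linear":[-0.0005,0,0],"dr":[0,4,0],"hand":-1},{"linear":[-0.0005,0,0],"dr":[0,4,0],"hand":-1}]' >/dev/null; python3 m.py
```

```text
[ 0.27  -0.088  0.015  0.087  0.114  0.203  0.224  0.143  0.171  0.103
  0.036  0.011  0.004 -0.014]
t 16.7 [ 0.535 -0.018  0.171] yaw -85.97 F [ 1.164 -0.33  -0.886] T [-0.175 -0.424  0.091] sdT [0.058 0.049 0.099] j7 -0.097 0.011
top 0.67 [268.  219.7] 81.4
```

```bash
python3 - <<'E'
from h import *
j=cv2.imread("pics/lt.png");i=bot.read_camera("scene");cv2.imwrite("pics/s4.png",i)
cr=lambda i,x,y:cv2.resize(i[y:y+75,x:x+80],None,fx=5,fy=5,interpolation=2)
cv2.imwrite("pics/l1.png",np.hstack([cr(j,240,190),cr(i,265,165)]))
E
```

```text
(no output)
```

View pics/l1.png

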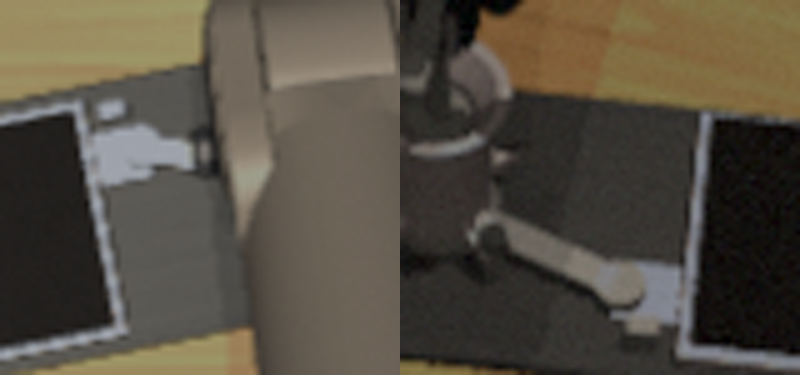

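Latch round end lies over the lug, very near the stop block (scene crop (640,328)). Continue in small steps, tracking moment and tip motion.

```bash
cat > d.py <<'E'
from h import *
i=bot.read_camera("scene");old=cv2.imread("pics/s4.png")
f=lambda a:cv2.cvtColor(a,6)[205:232,366-0:400].astype(np.float32)
f=lambda a:cv2.cvtColor(a,6)[210:228,362:395].astype(np.float32)
g=lambda a:cv2.cvtColor(a,6)[205:232,375:395].astype(np.float32)
print("scene shift",cv2.phaseCorrelate(g(old),g(i),cv2.createHanningWindow((20,27),cv2.CV_32F)),"absdiff",abs(g(old)-g(i)).mean());cv2.imwrite("pics/s5.png",i)
r=bot.place_of("scene","latch_tip")[0];print(r)
E
python3 -m crank '[{"linear":[0,0,0],"dr":[0,1,0],"hand":-1},{"linear":[0,0,0],"dr":[0,3,0],"hand":-1},{"linear":[0,0,0],"dr":[0,3,0],"hand":-1},{"linear":[0,0,0],"dr":[0,3,0],"hand":-1},{"linear":[0,0,0],"dr":[0,3,0],"hand":-1},{"linear":[0,0,0],"dr":[0,3,0],"hand":-1}]' >/dev/null; python3 m.py;python3 d.py
```

```text
[ 0.099  0.125  0.2    0.231  0.263  0.14   0.097  0.056 -0.026 -0.003
  0.06   0.052  0.119  0.164]
t 18.0 [ 0.535 -0.018  0.171] yaw -88.97 F [ 1.194 -0.848 -2.443] T [-0.225 -0.383  0.113] sdT [0.03  0.057 0.08 ] j7 -0.109 0.003
top 0.49 [267.5 218.3] 79.2
scene shift ((0.16341221946557383, 0.5969602681937403), 1.0201906168902362) absdiff 1.5592593
{'xy': [309.3, 222.5], 'score': 0.5}
```

```bash
sed -i 's/range(14)/range(8)/' m.py; for k in 1; do python3 -m crank '[{"linear":[0,0,0],"dr":[0,1.5,0],"hand":-1},{"linear":[0,0,0],"dr":[0,3,0],"hand":-1},{"linear":[0,0,0],"dr":[0,3,0],"hand":-1},{"linear":[0,0,0],"dr":[0,3,0],"hand":-1},{"linear":[0,0,0],"dr":[0,3,0],"hand":-1},{"linear":[0,0,0],"dr":[0,3,0],"hand":-1}]' >/dev/null; python3 m.py;python3 d.py; done
```

```text
[0.165 0.092 0.079 0.062 0.067 0.084 0.082 0.192]
t 19.05 [ 0.535 -0.018  0.171] yaw -91.97 F [ 0.821 -1.064 -3.191] T [-0.305 -0.355  0.103] sdT [0.022 0.052 0.045] j7 -0.15 0.002
top 0.67 [266.4 217.5] 78.2
scene shift ((-0.12252457557836394, 0.5578165168951212), 1.01069501152745) absdiff 1.4796296
{'xy': [309.7, 221.0], 'score': 0.81}
```

Joint-7 moment now climbs at the spring rate and the latch tip stopped moving in the scene view. Continue past 0.2 N m.

```bash
for k in 1; do python3 -m crank '[{"linear":[0,0,0],"dr":[0,1.5,0],"hand":-1},{"linear":[0,0,0],"dr":[0,3,0],"hand":-1},{"linear":[0,0,0],"dr":[0,3,0],"hand":-1},{"linear":[0,0,0],"dr":[0,3,0],"hand":-1},{"linear":[0,0,0],"dr":[0,3,0],"hand":-1},{"linear":[0,0,0],"dr":[0,3,0],"hand":-1}]' >/dev/null; python3 m.py;python3 d.py; done
```

```text
[0.321 0.249 0.232 0.161 0.122 0.096 0.03  0.117]
t 20.1 [ 0.535 -0.018  0.171] yaw -94.98 F [ 0.844 -0.993 -4.034] T [-0.345 -0.343  0.166] sdT [0.015 0.033 0.089] j7 -0.189 0.002
top 0.62 [266.7 217.3] 77.8
scene shift ((-0.1424849606251275, 0.8596479729698814), 0.8931268868622957) absdiff 1.4962963
{'xy': [308.1, 220.9], 'score': 0.68}
```

```bash
for k in 1; do python3 -m crank '[{"linear":[0,0,0],"dr":[0,1.5,0],"hand":-1},{"linear":[0,0,0],"dr":[0,3,0],"hand":-1},{"linear":[0,0,0],"dr":[0,3,0],"hand":-1},{"linear":[0,0,0],"dr":[0,3,0],"hand":-1},{"linear":[0,0,0],"dr":[0,3,0],"hand":-1},{"linear":[0,0,0],"dr":[0,3,0],"hand":-1}]' >/dev/null; python3 m.py;python3 d.py; done
```

```text
[0.265 0.354 0.343 0.234 0.149 0.174 0.178 0.135]
t 21.15 [ 0.535 -0.018  0.171] yaw -97.97 F [ 1.154 -1.065 -4.238] T [-0.379 -0.362  0.229] sdT [0.024 0.056 0.08 ] j7 -0.228 0.002
top 0.65 [265.3 216.1] 76.4
scene shift ((-0.0872595470949058, 0.5403944794715514), 0.8647603891513965) absdiff 1.4703704
{'xy': [306.8, 220.1], 'score': 0.49}
```

Moment past 0.2 N m by both measures (Tz 0.23, j7 0.23), tip still. Unwind the spring part-way, then let go.

```bash
python3 -m crank '[{"linear":[0,0,0],"dr":[0,-3,0],"hand":-1},{"linear":[0,0.0003,0],"dr":[0,-6,0],"hand":-1},{"linear":[0,0.0005,0],"dr":[0,-9,0],"hand":-1},{"linear":[0,0.0005,0],"dr":[0,-9,0],"hand":-1},{"linear":[0,0.0005,0],"dr":[0,-9,0],"hand":-1}]' 20 >/dev/null; python3 m.py;python3 d.py;  python3 -m crank '[{"linear":[0,0,0],"dr":[0,0,0],"hand":-0.5},{"linear":[0,0,0],"dr":[0,0,0],"hand":-0.3},{"linear":[0,0,0],"dr":[0,0,0],"hand":0},{"linear":[0,0,0],"dr":[0,0,0],"hand":0.5},{"linear":[0,0,0],"dr":[0,0,0],"hand":1},{"linear":[0,0,0],"dr":[0,0,0],"hand":1},{"linear":[0,0,0],"dr":[0,0,0],"hand":1},{"linear":[0,0,0],"dr":[0,0,0],"hand":1}]'; python3 m.py
```

```text
[ 0.18   0.082  0.101  0.045  0.006 -0.01  -0.051  0.029]
t 22.12 [ 0.536 -0.018  0.171] yaw -88.99 F [ 0.415 -1.129  1.43 ] T [-0.312 -0.119  0.048] sdT [0.037 0.025 0.068] j7 -0.113 0.016
top 0.64 [266.2 218.4] 79.7
scene shift ((-0.4079285276218876, 0.7277568730887563), 0.9499637992293747) absdiff 1.4944445
{'xy': [308.2, 221.7], 'score': 0.78}
t: 22.93
eef_pos: [0.5352, -0.0185, 0.171]
tool_rot: [0.006, -0.006, 0.707, -0.707]
contact_force: [-0.1, 0.1, 0.2]
gripper_width: 1.0
[-0.008 -0.018  0.014 -0.029  0.041 -0.053  0.009  0.028]
t 23.33 [ 0.535 -0.018  0.171] yaw -88.98 F [ 0.223  0.016 -0.173] T [-0.019  0.012 -0.002] sdT [0.03  0.032 0.029] j7 -0.0 0.0
top 0.52 [269.  214.8] 72.8
```

Released cleanly, no contact force. Retreat straight up, then aside toward the start, and look.

```bash
python3 -m crank '[{"linear":[0,-0.01,0],"dr":[0,0,0],"hand":1},{"linear":[0,-0.03,0],"dr":[0,0,0],"hand":1},{"linear":[0,-0.06,0],"dr":[0,0,0],"hand":1},{"linear":[0,-0.09,0],"dr":[0,0,0],"hand":1},{"linear":[0,-0.12,0],"dr":[0,0,0],"hand":1},{"linear":[0,-0.14,0],"dr":[0,0,0],"hand":1},{"linear":[0,-0.14,0],"dr":[0,0,0],"hand":1}]'; python3 s.py .50 -.35 .31
```

```text
t: 23.97
eef_pos: [0.5376, -0.0183, 0.3169]
tool_rot: [0.01, -0.003, 0.707, -0.707]
contact_force: [0.5, 0.1, 0.8]
gripper_width: 1.003
t 23.97 tcp [ 0.5376 -0.0183  0.3169] zyaw -88.98 ydir [ 0.0092  0.0006 -1.    ] w 1.003 F [0.5364 0.1209 0.7627] T [ 0.0108 -0.0426 -0.0195] q7 -1.644
tool shift to target [0.0436 0.0064 0.3309]
```

```bash
python3 -m crank '[{"linear":[0.004,0,0.03],"dr":[0,0,0],"hand":1},{"linear":[0.01,0,0.07],"dr":[0,0,0],"hand":1},{"linear":[0.015,0,0.11],"dr":[0,0,0],"hand":1},{"linear":[0.02,0,0.15],"dr":[0,0,0],"hand":1},{"linear":[0.025,0,0.19],"dr":[0,0,0],"hand":1},{"linear":[0.03,0,0.23],"dr":[0,0,0],"hand":1},{"linear":[0.035,0,0.27],"dr":[0,0,0],"hand":1},{"linear":[0.04,0,0.3],"dr":[0,0,0],"hand":1},{"linear":[0.04,0,0.3],"dr":[0,0,0],"hand":1},{"linear":[0.04,0,0.3],"dr":[0,0,0],"hand":1}]' >/dev/null
python3 - <<'E'
from h import *
np.set_printoptions(precision=4,suppress=True)
j=bot.read_camera("top");i=bot.read_camera("scene");cv2.imwrite("pics/t9.png",j);cv2.imwrite("pics/s9.png",i)
G={"top":j[:,:,0].astype(float),"scene":i[:,:,0].astype(float)}
for z in (.199,.219):
    r=fitbar(G,(.535,-.018,0.0),z);print(z,r.x,r.fun)
for c in("top","scene"):
    for n in("latch_tip","key_bar"): print(c,n,bot.place_of(c,n)[:1])
cr=lambda i,x,y:cv2.resize(i[y:y+110,x:x+110],None,fx=3.6,fy=3.6,interpolation=2)
cv2.imwrite("pics/fin.png",np.hstack([cr(j,230,170),cr(i,235,130)]))
E
```

```text
0.199 [ 0.5346 -0.018   0.2245] -93.01568827469089
0.219 [ 0.5336 -0.0166  0.2392] -82.55061701495936
top latch_tip [{'xy': [264.2, 216.1], 'score': 0.72}]
top key_bar [{'xy': [302.7, 222.7], 'score': 0.84}]
scene latch_tip [{'xy': [307.6, 224.7], 'score': 0.75}]
scene key_bar [{'xy': [270.9, 164.8], 'score': 0.76}]
```

View pics/fin.png

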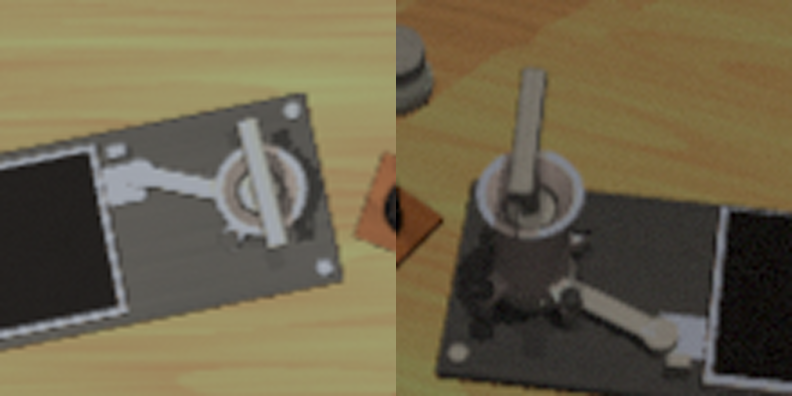

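```bash
python3 s.py; python3 -c "
from station import bot
print(bot.hand_in())"
```

```text
t 25.1 tcp [ 0.5011 -0.3176  0.3111] zyaw -88.83 ydir [ 0.0003  0.0004 -1.    ] w 1.002 F [ 0.1189  0.6361 -0.1244] T [-0.0342 -0.0984 -0.0124] q7 -1.05
the job is handed in; nothing more can be done
None
```

The platen is locked and the job was handed in at t ≈ 25 s. The long key stands released and fully down on the stem, with the latch arm over the lug at its stop.

- **Finding the stem:** I felt for it with about 3 N and it dropped on at a tool yaw of about 33°. It bottomed at TCP height 0.1713 m, against 0.1714 m predicted. That bottoming gave the hardest downward push seen, about 12 N.
- **Turning to the stop:** I turned clockwise with the key only. The moment climbed at the spring's rate to about 0.23 N m on both the wrist and joint 7, while the latch tip stayed still in the scene camera.
- **Letting go:** I turned the key back 9° to ease the spring, then opened the gripper. After release the wrist forces were near zero, and the arm backed off clear of everything.
- **Final pictures:** The bar fits the seated height (0.199 m) better than one 20 mm higher, and the latch end sits against the stop block.

**Checks that disagreed:**
- The wrist's twist readings were noisy (spread about 0.1 N m), so I relied on averages and joint 7.
- The network's first estimate of the shaft mouth was about 5 mm off in both views. I replaced it with a fit to the rim.
- The network's latch-tip angles scattered by a few degrees.

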